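Seat the empty reel on the drive dog of the seam-tape winder

ROBOT

A 6-joint arm with a two-finger parallel gripper is mounted at the origin on the work surface; the furniture and walls round the work are solid. World frame = base frame: x ahead of the robot, y to its left, z up, the work surface at z = 0. Lengths are in m, angles in rad, forces in N, time in s.
With the tool pointing down it reaches from about 0.275 to 0.825 m from the base axis. Payload 5.2 kg.
Tool frame: the origin (TCP) lies at the very end of the fingers, on their centre line; the grasp point (between the pads) lies 19 mm behind it; z points along the fingers, y is the line along which they close (so a half turn about z gives the same grasp; the last joint's range is limited). The gripper opens to 93 mm and grips with 3 to 60 N. Pads are 15 mm wide; open, the fingers measure 128 mm over their backs; the gripper's body (75 mm by 188 mm) begins 65 mm behind the grasp point.
Start: joints at [1.112, 0.259, 1.535, -0, 1.348, -0.203], TCP at [0.139, 0.532, 0.219] pointing down, gripper open.
Joint ranges: [-3.14, 3.14], [-0.91, 2.08], [0.19, 2.58], [-1.22, 4.36], [0.22, 2.71], [-3.12, 3.12]. Speed limits (rad/s): [2.57, 2.57, 3.14, 3.14, 3.14, 3.14].

INTERFACE

Orientations are given as [roll, pitch, yaw] about the fixed x, y, z axes, in that order (R = Rz(yaw) Ry(pitch) Rx(roll)).
In Python, from cell import monitor, eyes, env gives the robot as it stands.
- The arm moves only by the shell command python3 -m jog 'ROWS' [OPENING]. ROWS is JSON, one flat list of numbers, 6 for each row, row after row: the shift along the world's x, y, z as a fraction of full scale, then the turn, a rotation vector about the world's x, y, z as a fraction of full scale. A call has 1 to 12 rows; each row shifts and turns the commanded pose from where the row before left it; what a row does not reach is not made up. Full scale, the value 1, is 0.04 m for a shift and 0.12 rad for a turn. A row lasts 1/12 s, in which the tool goes at most 41.7 mm and 7.16 degrees, less where a joint would pass 70% of its speed; a pose out of reach is approached as far as the arm can. A call with a number of a shift or a turn outside -1 to 1 is refused whole. A call with a gripper value outside its range is refused whole. OPENING is the opening, from -1 (shut) to 1 (fully open), set as the call begins (- or left out, the last holds). The fingers move at their own pace and stop on an object; the grip force is fixed at half the most. Time passes only in rows, so rows that do not move let the fingers close. It gives the time, the measured TCP pose, the force, the opening and the grip force at its end, in the units of the state.
- monitor.get_obs(): the state, without advancing time (a new reading comes with each control period).
- eyes.get_image(name): name is "side" or "top"; returns the picture (480x640x3 uint8, red, green, blue); there is no depth.
- eyes.calibration(name): a dict with "camera_matrix" (3x3 intrinsics, pixels), "extrinsics" (4x4, takes a point from camera to world coordinates). Camera axes: x right, y up, looking along -z (the intrinsics and any distortion apply to the point x, -y, -z); pixel columns grow to the right and rows downward; lengths in m; the calibration is good to about 2 mm. A picture is of the moment at which its call begins. calibration takes no time and is no camera call.
- env.close_job(): hands the job in; it is judged then, once.
Trained networks look in the newest picture that a camera, given by its name, has taken for a name from the list of things; names that differ only in an ending like _2 or _b are one class to them, and where a whole thing is asked for, a point or a joint stands for the part that bears it (a point fixed in the world has none). Each returns a list of dicts, best first, with "p" (0 to 1); they miss things now and then, are a little off and sometimes report something else, mostly with a low value. They report only what shows in the picture. A call takes as long as a camera call.
- eyes.masks_of(camera, query): "region" (480x640 bool, what is visible of it) and "bbox" ([left, top, width, height] in pixels, round what is visible of it).
The state is a dict: "t": time; "joint_pos": joint angles; "qd": joint speeds; "effort": joint torques, N m; "eef_pos": TCP position; "eef_rot": TCP orientation; "wrist_force": force on the tool from outside, world axes, zero at the start; "ft_torque": the same for the moment, N m; "finger_gap": opening from 0.0 (shut) to 1.0 (fully open); "gripper_force": force on a finger pad.
Only numpy, scipy, OpenCV 4.12 (cv2) and the standard library are available. Lean on these libraries where they do the work, as an engineer would, in place of code of your own. Each camera call takes 0.05 s, during which the arm holds its last target. There are 200 camera calls.

TASK

The empty reel on the seam-tape winder is riding high on its spindle because its rim notch is not over the steel drive dog. Push the reel's upright finger peg round until the notch stands over the dog, then press the hub straight down until the reel is fully home on the platter with the dog in its notch, and come clear. The reel is only to be pushed with the fingers: do not pull it up on its spindle, and leave the things standing around the winder where they are.

Things in the scene. Friction and masses are not known exactly. Their poses are not given: they have to be found in the camera images.
- winder: the bench tape winder, fixed to the shelf behind the ironing table: grey box 122 x 148 mm with a flat grey deck 35 mm high, a dark round platter (116 mm across, top 41 mm above the shelf) and two small black guide rollers (up to 68 mm high) on its left deck. Origin at shelf height under the vertical spindle axis; its x points away from the robot, y to the guide rollers. Its platter does not turn
- dog_top (a point): top of the drive dog: a round-topped steel key 7 mm wide fixed on the platter, lying radially from 40 to 57 mm off the spindle axis on the robot's side, its end seen outside the reel's rim. The point lies 44 mm off the axis, on the dog's top, 48.5 mm above the shelf
- reel_notch (a point): the notch of the reel: radial-sided slot open at the rim, cut through both 4 mm flanges, 37 to 48 mm off the axis, 10 mm wide at its foot and 13 mm at the rim. The point lies in the middle of the notch, 44 mm off the axis, at the underside of the lower flange; over the dog it can go down when within about 2 mm of dog_top sideways
- reel_peg (a point): the finger peg: upright black peg 12 mm across, 22 mm high on the upper flange, 37 mm from the axis, straight across from the notch (half a turn round). The point is the centre of its top, 95.5 mm above the shelf while the reel is up. Pushed sideways with about 1 N it carries the reel round
- reel_hub (a point): centre of the hub's top, on the spindle axis: raised boss 28 mm across and 5 mm above the upper flange, with a 12 mm bore in which the spindle end stays recessed. 78.5 mm above the shelf while the reel is up, 71.5 mm when home; the reel is white, 96 mm across, flanges 24 mm over all, upper flange top 5 mm below this point. Pressing it takes about 8 N, against the grip of the spindle
- reel_turn (a joint): turn of the reel on the spindle, rad, growing counterclockwise seen from above; the notch is over the dog at 0 or any full turn. Runs without stops and stays where it is left
- reel_drop (a joint): how far the reel has been pressed down the spindle, m: 0 riding high (1 mm above the dog), 0.007 fully home; stays where it is left. If the notch is not over the dog the reel stops on the dog at 0.001 to 0.003
- thread_spool: bystander: green thread spool 34 mm across, 45 mm high, standing on the shelf to the right of the winder; origin centre of its underside
- wax_pot: bystander: round pot 69 mm across, 41 mm high, on the ironing table; origin centre of its underside
- white_spool: bystander: white thread spool 40 mm across, 55 mm high, on the ironing table; origin centre of its underside
- flat_tin: bystander: closed flat tin 76 x 114 x 30 mm, on the ironing table; origin centre of its underside
- chalk: bystander: triangle of tailor's chalk 42 x 47 x 8 mm, lying on the ironing table; origin centre of its underside

How it is judged:
At the end, for the whole second after the job is handed in: The reel is pressed down at least 6 of its 7 mm, its notch within 4 mm of the dog, at rest, and each loose bystander is within 20 mm of where it stood (value of joint reel_drop above 0.006 m and horizontal distance between reel_notch and dog_top below 0.004 m and velocity of joint reel_turn between -0.05 and 0.05 rad/s and distance of each of thread_spool, wax_pot, white_spool, flat_tin, chalk from where it was at the start of the episode below 0.02 m); the robot touches nothing.
It fails at once if the reel is pulled up on its spindle by more than 3 mm (value of joint reel_drop below -0.003 m).
It fails at once if a loose thing around the winder is moved by more than 20 mm (distance of any of thread_spool, wax_pot, white_spool, flat_tin, chalk from where it was at the start of the episode above 0.02 m).
It also fails if it takes over 72 s, if anything falls off the work surface, if the arm or the gripper's body presses on something with over 40 N, if the wrist force passes 120 N, or if a joint passes its speed limit or range.

## Working session

There is one attempt and no reset: what is moved stays moved. The work goes in short steps, Python scripts to look and compute and a shell command to move; the robot and the scene stay as the last step left them, time stands still between calls to the robot, and variables do not carry over. Pictures are saved under pics/ and viewed, at most 10 in all, crops included, and the job is handed in when it is done.

```bash
mkdir -p pics; cat > h.py <<'E'
import numpy as np, cv2
from cell import monitor, eyes, env
def cal(n):
    c=eyes.calibration(n); return np.array(c["camera_matrix"]),np.array(c["extrinsics"]),c
def at_z(n,uv,z):
    K,E,_=cal(n); d=np.linalg.inv(K)@[uv[0],uv[1],1]; d=E[:3,:3]@(d*[1,-1,-1]); o=E[:3,3]
    return o+d*(z-o[2])/d[2]
def proj(n,p):
    K,E,_=cal(n); q=E[:3,:3].T@(np.array(p)-E[:3,3]); q=K@(q*[1,-1,-1]); return q[:2]/q[2]
def save(n,f,crop=None,s=1):
    im=eyes.get_image(n)
    if crop: x,y,w,h=crop; im=im[y:y+h,x:x+w]
    cv2.imwrite(f,cv2.resize(im,None,fx=s,fy=s,interpolation=cv2.INTER_CUBIC)[:,:,::-1])
E
python3 - <<'E'
from h import *
for n in("top","side"):
    save(n,f"pics/{n}0.png"); c=cal(n)[2]; print(n,{k:np.round(v,3).tolist() if not isinstance(v,str) else v for k,v in c.items()})
    for q in ("winder","reel_hub","reel_peg","reel_notch","thread_spool"):
        for m in eyes.masks_of(n,q)[:2]:
            ys,xs=np.nonzero(m["region"]); print(q,round(m["p"],2),m["bbox"],xs.mean().round(1),ys.mean().round(1))
E
```

```text
top {'camera_matrix': [[588.969, 0.0, 317.354], [0.0, 588.969, 248.899], [0.0, 0.0, 1.0]], 'extrinsics': [[-0.012, 0.992, -0.126, 0.396], [-1.0, -0.011, 0.008, -0.058], [0.006, 0.126, 0.992, 1.013], [0.0, 0.0, 0.0, 1.0]]}
winder 0.87 [310.9, 149.7, 84.8, 75.3] 352.9 190.0
reel_hub 0.71 [334.0, 155.2, 58.4, 62.7] 362.9 184.9
reel_peg 0.91 [336.0, 152.9, 59.9, 61.4] 362.9 184.4
reel_notch 0.93 [334.4, 156.4, 61.0, 60.8] 363.5 184.4
thread_spool 0.98 [403.5, 200.0, 19.6, 27.6] 411.5 211.6
thread_spool 0.44 [308.4, 149.0, 87.5, 76.8] 353.0 190.0
side {'camera_matrix': [[447.865, 0.0, 316.878], [0.0, 447.865, 237.615], [0.0, 0.0, 1.0]], 'extrinsics': [[0.999, 0.029, -0.035, 0.487], [-0.045, 0.486, -0.873, -0.788], [-0.008, 0.873, 0.487, 0.498], [0.0, 0.0, 0.0, 1.0]]}
winder 0.76 [338.2, 250.3, 81.9, 73.6] 378.9 287.7
reel_hub 0.6 [354.4, 254.8, 52.0, 41.9] 379.7 275.3
reel_peg 0.86 [353.1, 250.6, 55.6, 45.2] 379.4 275.3
reel_notch 0.69 [352.3, 251.8, 57.0, 44.2] 379.4 275.4
thread_spool 0.7 [349.7, 309.6, 26.3, 33.3] 362.4 325.3
```

```bash
python3 - <<'E'
from h import *
a=cv2.resize(eyes.get_image("top")[130:250,290:450],None,fx=5,fy=5,interpolation=cv2.INTER_CUBIC)
cv2.imwrite("pics/topc.png",a[:,:,::-1])
a=cv2.resize(eyes.get_image("side")[235:355,320:440],None,fx=5,fy=5,interpolation=cv2.INTER_CUBIC)
cv2.imwrite("pics/sidec.png",a[:,:,::-1])
E
```

```text
(no output)
```

View pics/topc.png

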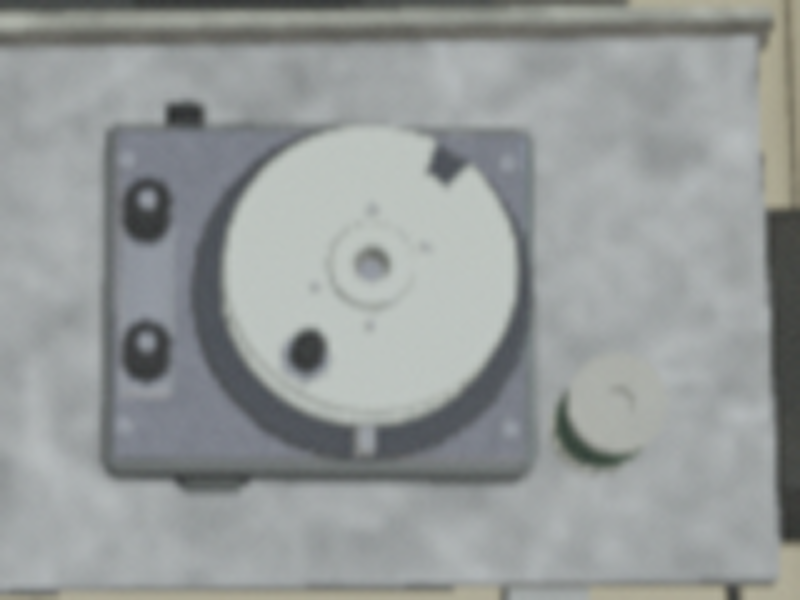

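View pics/sidec.png

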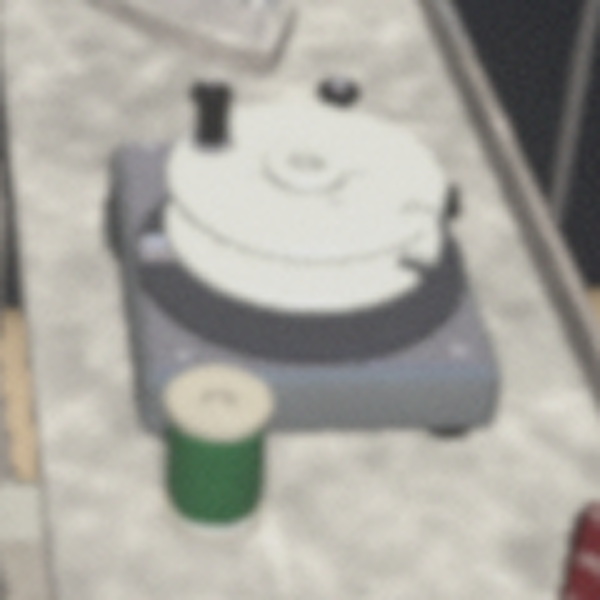

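View pics/top0.png

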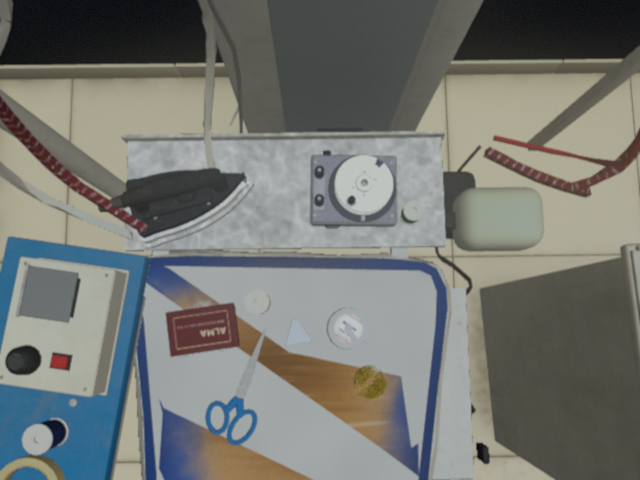

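View pics/side0.png

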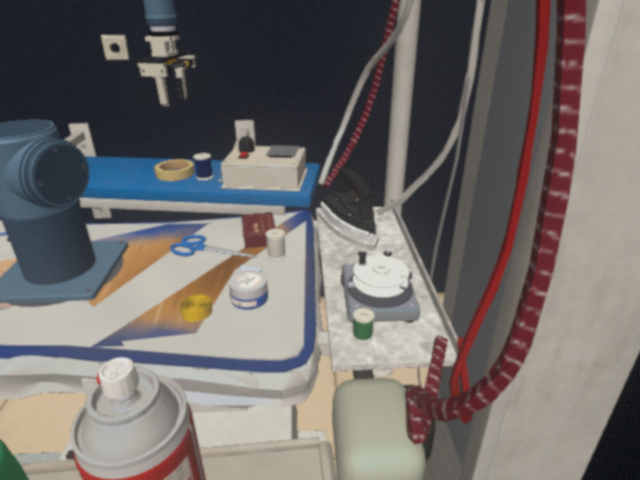

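The top crop shows the hub at full-image pixel (364.4,182.6), the peg at (352,198.5), the notch at (379.6,162.5) and the dog end at (363,218). In the side view the hub is at (381.6,267) and the peg top at (362,252.5). The iron stands well to the left of the winder, and the thread spool is at front right.

```bash
cat >> h.py <<'E'
def tri(a,b):
    A=[];y=[]
    for n,uv in(("top",a),("side",b)):
        o=at_z(n,uv,5.);d=at_z(n,uv,0.)-o;d/=np.linalg.norm(d);P=np.eye(3)-np.outer(d,d);A.append(P);y.append(P@cal(n)[1][:3,3])
    return np.linalg.lstsq(np.vstack(A),np.hstack(y),rcond=None)[0]
E
python3 - <<'E'
from h import *
h=tri((364.4,182.6),(381.6,267)); p=tri((351.8,198.4),(362,252.6)); print("hub",h,"peg",p)
s=h[2]-.0785
for sh in (s,0,):
    H=at_z("top",(364.4,182.6),sh+.0785);P=at_z("top",(351.8,198.4),sh+.0955);N=at_z("top",(379.6,162.6),sh+.0735);D=at_z("top",(363,220.5),sh+.0485)
    Hs=at_z("side",(381.6,267),sh+.0785);Ps=at_z("side",(362,252.6),sh+.0955)
    print(sh,"H",H,Hs,"P",P,Ps,"N",N,"Dend",D)
    for v in(P-H,N-H,D-H,Ps-Hs): print(np.hypot(*v[:2]),np.degrees(np.arctan2(v[1],v[0])))
# box corners of winder (deck)
for uv in((310+.8,130+66/5+12),(290+110/5,130+470/5),(290+530/5,130+470/5),(290+530/5,130+130/5)): print(at_z("top",uv,.035+s))
o=monitor.get_obs(); print(o["eef_pos"],o["eef_rot"],o["finger_gap"],o["t"])
E
```

```text
hub [ 0.6238772  -0.14309275  0.07618137] peg [ 0.59320556 -0.12084828  0.09310914]
-0.002318626501988136 H [ 0.62306472 -0.14303604  0.07618137] [ 0.62470549 -0.1428427   0.07618137] P [ 0.59342902 -0.1208529   0.09318137] [ 0.59294546 -0.12104253  0.09318137] N [ 0.65763175 -0.16922669  0.07118137] Dend [ 0.56580042 -0.14200812  0.04618137]
0.0370184593995701 143.1841203802214
0.04336853653718502 -37.15037390146651
0.05727352465590981 178.97162248755723
0.038522034330355066 145.5341951074271
0 H [ 0.62250292 -0.1428254   0.0785    ] [ 0.62395008 -0.14638872  0.0785    ] P [ 0.59293155 -0.12069428  0.0955    ] [ 0.59234034 -0.12486252  0.0955    ] N [ 0.65698784 -0.16895269  0.0735    ] Dend [ 0.56539338 -0.14180648  0.0485    ]
0.03693579221587255 143.18893749343846
0.043264823620434656 -37.14916899395117
0.057118627291769884 178.9778638083308
0.03824333796644602 145.7451804960592
[ 0.6825376  -0.05621154  0.03268137]
[ 0.56311362 -0.05698115  0.03268137]
[ 0.56157482 -0.19879528  0.03268137]
[ 0.6796535  -0.2021933   0.03268137]
[0.13915494 0.53209492 0.21864268] [-3.14156293e+00  2.96722552e-05  2.88576308e+00] 0.9981212633686989 0.7
```

```bash
python3 - <<'E'
from h import *
a=cv2.resize(eyes.get_image("side")[0:330,310:640],None,fx=1.8,fy=1.8)
cv2.imwrite("pics/sr.png",a[:,:,::-1])
def hl(n,uv):
    o=cal(n)[1][:3,3]; d=at_z(n,uv,0)-o
    return o[:2],d[:2]/np.hypot(*d[:2])
for s in((470,60),(460,120),(450,180)):
  o1,d1=hl("side",s); print(s,o1,d1)
  for t in((235,60),(262,60),(420,60),(455,60)):
    o2,d2=hl("top",t); k=np.linalg.solve(np.c_[d1,-d2],o2-o1); print("  ",t,np.round(o1+k[0]*d1,3))
E
```

```text
(470, 60) [ 0.48737104 -0.78751005] [0.34684875 0.93792108]
   (235, 60) [0.8   0.059]
   (262, 60) [0.784 0.014]
   (420, 60) [ 0.709 -0.189]
   (455, 60) [ 0.696 -0.224]
(460, 120) [ 0.48737104 -0.78751005] [0.34476767 0.93868805]
   (235, 60) [0.798 0.058]
   (262, 60) [0.782 0.014]
   (420, 60) [ 0.707 -0.189]
   (455, 60) [ 0.695 -0.223]
(450, 180) [ 0.48737104 -0.78751005] [0.34239081 0.93955763]
   (235, 60) [0.795 0.057]
   (262, 60) [0.779 0.013]
   (420, 60) [ 0.706 -0.188]
   (455, 60) [ 0.693 -0.223]
```

View pics/sr.png

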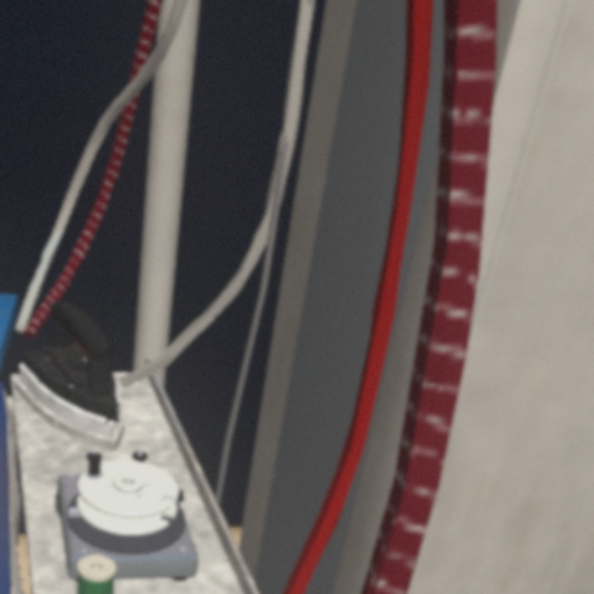

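The column behind the shelf stands at x ≥ 0.78, so it is clear of the work. I'll straddle the peg with the fingers part open and carry it round clockwise by about 144°.

```bash
python3 -m jog '[0.57,-0.816,0,0,0,-0.161, 0.57,-0.816,0,0,0,-0.161, 0.57,-0.816,0,0,0,-0.161, 0.57,-0.816,0,0,0,-0.161, 0.57,-0.816,0,0,0,-0.161, 0.57,-0.816,0,0,0,-0.161, 0.57,-0.816,0,0,0,-0.161, 0.57,-0.816,0,0,0,-0.161, 0.57,-0.816,0,0,0,-0.161, 0.57,-0.816,0,0,0,-0.161]' -0.53
python3 -m jog '[0.57,-0.816,0,0,0,-0.161, 0.57,-0.816,0,0,0,-0.161, 0.57,-0.816,0,0,0,-0.161, 0.57,-0.816,0,0,0,-0.161, 0.57,-0.816,0,0,0,-0.161, 0.57,-0.816,0,0,0,-0.161, 0.57,-0.816,0,0,0,-0.161, 0.57,-0.816,0,0,0,-0.161, 0.57,-0.816,0,0,0,-0.161, 0.57,-0.816,0,0,0,-0.161, 0,0,0,0,0,0, 0,0,0,0,0,0]'
```

```text
t: 1.58
eef_pos: [0.3679, 0.204, 0.219]
eef_rot: [3.141, 0.001, 2.692]
wrist_force: [1.4, -0.2, 1.1]
finger_gap: 0.332
gripper_force: 0.0
t: 2.58
eef_pos: [0.5956, -0.1226, 0.2175]
eef_rot: [-3.141, -0.001, 2.497]
wrist_force: [-0.4, 0.8, -0.4]
finger_gap: 0.232
gripper_force: 0.0
```

```bash
python3 -m jog '[-0.055,0.045,-0.5,0,0,0, 0,0,-0.5,0,0,0, 0,0,-0.5,0,0,0, 0,0,-0.5,0,0,0, 0,0,-0.5,0,0,0, 0,0,-0.2,0,0,0, 0,0,0,0,0,0, 0,0,0,0,0,0]'
python3 - <<'E'
from h import *
a=cv2.resize(eyes.get_image("side")[200:340,310:450],None,fx=4,fy=4,interpolation=cv2.INTER_CUBIC)
cv2.imwrite("pics/s1.png",a[:,:,::-1])
E
```

```text
t: 3.25
eef_pos: [0.5927, -0.118, 0.1112]
eef_rot: [3.142, -0.0, 2.5]
wrist_force: [0.3, 0.4, 0.2]
finger_gap: 0.237
gripper_force: 0.0
```

View pics/s1.png

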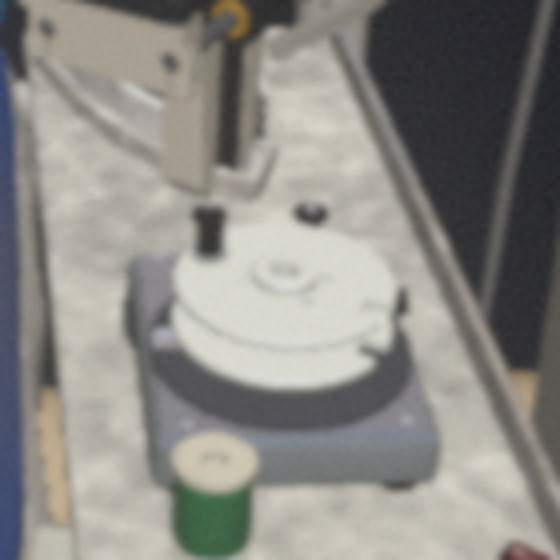

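The side crop shows the fingers about 18 mm above the peg top: peg top at crop (208,210), near finger's tip at (190,190), far finger's at (250,185). I'll check this against the projected tool geometry.

```bash
python3 - <<'E'
from h import *
o=monitor.get_obs(); p=np.array(o["eef_pos"]); y=o["eef_rot"][2]; print(p,y)
ty=np.array([np.sin(y),-np.cos(y),0]); tx=np.array([np.cos(y),np.sin(y),0])
for s in(11,28.5,-11,-28.5):
  for w in(7.5,-7.5): print(s,w,np.round((proj("side",p+ty*s/1e3+tx*w/1e3)-[310,200])*4,0))
print("tcp",(proj("side",p)-[310,200])*4,"peg est",(proj("side",[.5932,-.1208,.0945])-[310,200])*4)
for n in("side","top"):
  for m in eyes.masks_of(n,"reel_peg")[:1]: print(n,m["bbox"])
E
```

```text
[ 0.59342557 -0.11850637  0.11196374] 2.500103137333061
11 7.5 [207. 155.]
11 -7.5 [238. 164.]
28.5 7.5 [227. 139.]
28.5 -7.5 [256. 148.]
-11 7.5 [182. 176.]
-11 -7.5 [213. 186.]
-28.5 7.5 [162. 193.]
-28.5 -7.5 [193. 203.]
tcp [210.09747907 170.1565585 ] peg est [208.63002482 207.50670684]
side [354.9, 251.3, 53.6, 42.6]
top [334.2, 153.3, 56.7, 64.3]
```

```bash
python3 -m jog '[0,-0.055,-0.2,0,0,0, 0,0,-0.2,0,0,0, 0,0,-0.2,0,0,0, 0,0,-0.18,0,0,0, 0,0,0,0,0,0, 0,0,0,0,0,0]'; python3 - <<'E'
import numpy as np
# arc rows from 143.2 deg to -1 deg, radius 37, 24 rows
th=np.radians(np.linspace(143.2,-1,25)); x=37*np.cos(th)/40; y=37*np.sin(th)/40
print(np.diff(th)[0]/.12)
for a,b in zip(np.diff(x),np.diff(y)): print(f"{a:.3f},{b:.3f}",end="; ")
E
```

```text
t: 3.9
eef_pos: [0.5923, -0.1209, 0.0784]
eef_rot: [-3.141, -0.002, 2.499]
wrist_force: [-0.1, 0.2, 0.3]
finger_gap: 0.237
gripper_force: 0.0
-0.8738766601999386
0.062,0.074; 0.070,0.068; 0.076,0.060; 0.082,0.052; 0.087,0.043; 0.091,0.033; 0.094,0.024; 0.096,0.014; 0.097,0.004; 0.097,-0.007; 0.096,-0.017; 0.093,-0.027; 0.090,-0.036; 0.086,-0.045; 0.080,-0.054; 0.074,-0.062; 0.067,-0.070; 0.060,-0.076; 0.051,-0.082; 0.043,-0.087; 0.033,-0.091; 0.023,-0.094; 0.014,-0.096; 0.003,-0.097;
```

```bash
python3 -m jog '[0.062,0.074,0.05,0,0,-0.874, 0.070,0.068,0,0,0,-0.874, 0.076,0.060,0,0,0,-0.874, 0.082,0.052,0,0,0,-0.874, 0.087,0.043,0,0,0,-0.874, 0.091,0.033,0,0,0,-0.874, 0.094,0.024,0,0,0,-0.874, 0.096,0.014,0,0,0,-0.874, 0.097,0.004,0,0,0,-0.874, 0.097,-0.007,0,0,0,-0.874, 0.096,-0.017,0,0,0,-0.874, 0.093,-0.027,0,0,0,-0.874]'
python3 - <<'E'
from h import *
im=eyes.get_image("side")[200:340,310:450]; 
o=monitor.get_obs(); v=np.array(o["eef_pos"][:2])-[.6233,-.143]; print(np.hypot(*v),np.degrees(np.arctan2(v[1],v[0])),np.degrees(o["eef_rot"][2]),o["joint_pos"])
E
```

```text
t: 4.9
eef_pos: [0.6344, -0.1076, 0.0816]
eef_rot: [-3.141, -0.001, 1.236]
wrist_force: [-0.8, 1.3, -0.1]
finger_gap: 0.236
gripper_force: 0.8
0.03693828332677824 71.10173508483652 70.4504056081872 [-3.41586575e-01  5.35964054e-01  1.46589726e+00  5.76687049e-04
  1.13954199e+00 -6.22747022e-04]
```

```bash
python3 -m jog '[0.090,-0.036,0,0,0,-0.874, 0.086,-0.045,0,0,0,-0.874, 0.080,-0.054,0,0,0,-0.874, 0.074,-0.062,0,0,0,-0.874, 0.067,-0.070,0,0,0,-0.874, 0.060,-0.076,0,0,0,-0.874, 0.051,-0.082,0,0,0,-0.874, 0.043,-0.087,0,0,0,-0.874, 0.033,-0.091,0,0,0,-0.874, 0.023,-0.094,0,0,0,-0.874, 0.007,-0.048,0,0,0,-0.437, 0,0,0,0,0,0]'
python3 - <<'E'
from h import *
o=monitor.get_obs(); v=np.array(o["eef_pos"][:2])-[.6233,-.143]; print(np.hypot(*v),np.degrees(np.arctan2(v[1],v[0])),np.degrees(o["eef_rot"][2]),o["joint_pos"][5])
for n,c in (("side",(310,220,130,100)),("top",(310,130,130,100))):
    x,y,w,h=c; a=eyes.get_image(n)[y:y+h,x:x+w]
    a=cv2.resize(a,None,fx=4,fy=4,interpolation=cv2.INTER_CUBIC); globals()[n]=a
cv2.imwrite("pics/b.png",np.vstack([top,side])[:800,:,::-1][:,:][::1]) if 0 else cv2.imwrite("pics/b.png",cv2.resize(np.hstack([top,side]),(800,308))[:,:,::-1])
E
```

```text
t: 5.95
eef_pos: [0.6595, -0.1383, 0.0817]
eef_rot: [3.141, -0.001, 0.14]
wrist_force: [-0.3, 0.5, -0.1]
finger_gap: 0.237
gripper_force: 0.1
0.036545253151654106 7.3351655793725765 8.002040149371581 1.058984836240083
```

View pics/b.png

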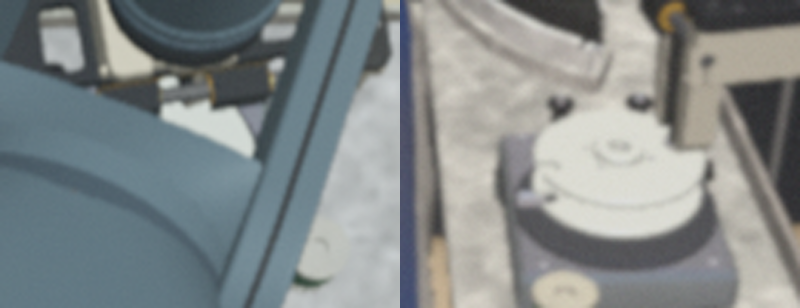

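Both measurements agree. I'll move the tool centre to the target angle, then narrow the fingers to 13.5 mm so they centre the 12 mm peg without gripping it.

```bash
python3 -m jog '[0.005,-0.067,0,0,0,-0.6, 0.008,-0.067,0,0,0,-0.6, 0,0,0,0,0,0, 0,0,0,0,0,0]' -0.53
python3 -m jog '[0,0,0,0,0,0, 0,0,0,0,0,0, 0,0,0,0,0,0, 0,0,0,0,0,0, 0,0,0,0,0,0, 0,0,0,0,0,0]' -0.71
```

```text
t: 6.38
eef_pos: [0.6596, -0.1434, 0.0815]
eef_rot: [3.141, -0.0, -0.001]
wrist_force: [0.0, 0.2, -1.2]
finger_gap: 0.236
gripper_force: 0.0
t: 6.88
eef_pos: [0.6597, -0.1433, 0.0815]
eef_rot: [-3.142, -0.0, -0.004]
wrist_force: [1.4, 0.5, 0.7]
finger_gap: 0.144
gripper_force: 0.5
```

```bash
python3 -m jog '[0,0,0,0,0,0, 0,0,0,0,0,0, 0,0,0,0,0,0, 0,0,0.3,0,0,0, 0,0,0.8,0,0,0, 0,0,1,0,0,0, -0.5,0.7,0.4,0,0,0, -0.5,0.8,0,0,0,0, -0.5,0.8,0,0,0,0, -0.5,0.8,0,0,0,0, -0.5,0.8,0,0,0,0, -0.5,0.8,0,0,0,0]' -0.5
python3 - <<'E'
from h import *
a=cv2.resize(eyes.get_image("top")[145:230,310:410],None,fx=6,fy=6,interpolation=cv2.INTER_CUBIC)
cv2.imwrite("pics/t2.png",a[:,:,::-1])
E
```

```text
t: 7.88
eef_pos: [0.5386, 0.0457, 0.1826]
eef_rot: [3.141, -0.001, -0.005]
wrist_force: [0.4, -0.1, 0.5]
finger_gap: 0.255
gripper_force: 0.0
```

View pics/t2.png

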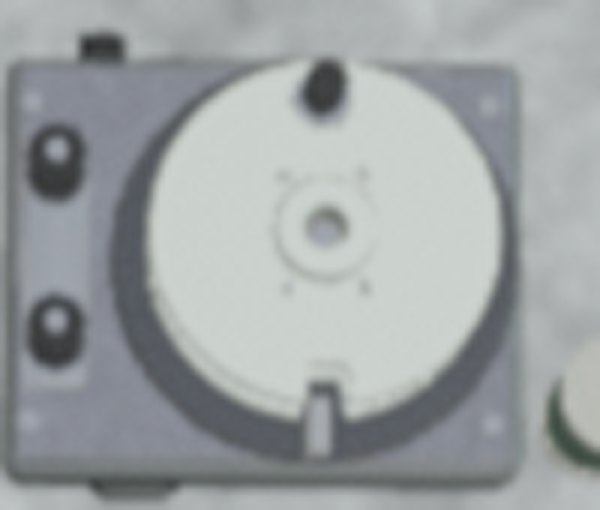

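The notch is now nearly over the dog: notch foot centre at crop (324,385), dog centre about (319,430), peg top at (326,80). I'll quantify the offset.

```bash
python3 - <<'E'
from h import *
im=eyes.get_image("top").astype(float); g=im.mean(2)
for r in range(208,222): print(r,g[r,356:372].astype(int))
H=at_z("top",(364.3,182.7),.0775)
for nm,uv,z in(("notchfoot",(364.0,209.5),.0725),("peg",(310+326/6,145+78/6),.0945),("dog",(363.2,217),.0475),("dog",(363.0,219),.0475)):
    v=at_z("top",uv,z)-H; print(nm,np.hypot(*v[:2]),np.degrees(np.arctan2(v[1],v[0])))
E
```

```text
208 [204 204 205 204 196 172 153 151 149 151 167 191 193 201 204 204]
209 [203 204 204 204 192 148 108 103 103 110 145 186 197 203 205 204]
210 [194 199 201 201 190 145 111 108 103 100 129 174 194 200 202 200]
211 [187 184 188 189 179 148 142 145 136 107 122 163 183 193 194 190]
212 [190 187 189 184 160 148 161 165 153 113 116 162 187 195 192 187]
213 [174 183 188 180 144 143 164 169 158 115 112 156 187 189 178 166]
214 [130 146 155 152 126 141 163 168 157 116 101 129 155 153 139 121]
215 [ 98 102 109 110 111 140 164 168 157 114  95 101 110 107 100  95]
216 [ 91  91  92  93 106 141 163 169 157 114  91  94  93  93  94  93]
217 [ 92  93  91  93 104 142 164 169 158 115  93  92  93  94  93  93]
218 [ 92  93  93  92 105 141 164 169 156 116  92  94  93  94  93  92]
219 [ 94  95  91  91 105 138 157 163 151 111  93  92  93  94  94  94]
220 [ 93  90  89  91 106 131 140 144 133 104  90  94  93  95  96  97]
221 [104  96  92  95 104 115 115 115 112 100  97 101 102 106 114 117]
notchfoot 0.043309601031325036 178.66056543097181
peg 0.03640895403872763 0.9402066293160894
dog 0.05110780027537148 179.5569228078577
dog 0.05448631379908316 179.15701155934823
```

The notch is about 0.6 mm off the dog, within the 2 mm limit. I'll shut the fingers and go above the hub.

```bash
python3 -m jog '[0.353,-0.787,0,0,0,0, 0.353,-0.787,0,0,0,0, 0.353,-0.787,0,0,0,0, 0.353,-0.787,0,0,0,0, 0.353,-0.787,0,0,0,0, 0.353,-0.787,0,0,0,0, 0,0,-0.6,0,0,0, 0,0,-0.7,0,0,0, 0,0,-0.7,0,0,0, 0,0,-0.1,0,0,0, 0,0,0,0,0,0, 0,0,0,0,0,0]' -1
```

```text
t: 8.98
eef_pos: [0.6252, -0.1449, 0.0988]
eef_rot: [3.141, -0.001, -0.005]
wrist_force: [0.6, -0.1, 0.8]
finger_gap: 0.003
gripper_force: 0.0
```

```bash
python3 -m jog '[-0.045,0.04,-0.15,0,0,0, 0,0,-0.15,0,0,0, 0,0,-0.1,0,0,0, 0,0,-0.05,0,0,0, 0,0,0,0,0,0]'
python3 -m jog '[0,0,-0.05,0,0,0, 0,0,-0.05,0,0,0, 0,0,0,0,0,0]'
python3 -m jog '[0,0,-0.05,0,0,0, 0,0,-0.05,0,0,0, 0,0,0,0,0,0]'
```

```text
t: 9.4
eef_pos: [0.6223, -0.1424, 0.0791]
eef_rot: [-3.141, 0.001, -0.004]
wrist_force: [-0.3, 0.7, -0.0]
finger_gap: 0.006
gripper_force: 0.0
t: 9.65
eef_pos: [0.6227, -0.1426, 0.0762]
eef_rot: [3.141, -0.001, -0.004]
wrist_force: [-1.4, 0.6, 4.3]
finger_gap: 0.006
gripper_force: 1.7
t: 9.9
eef_pos: [0.6227, -0.1427, 0.0723]
eef_rot: [3.141, -0.001, -0.004]
wrist_force: [-2.6, 1.7, 5.2]
finger_gap: 0.006
gripper_force: 2.1
```

```bash
python3 -m jog '[0,0,-0.04,0,0,0, 0,0,0,0,0,0, 0,0,0,0,0,0]'
python3 -m jog '[0,0,-0.04,0,0,0, 0,0,0,0,0,0, 0,0,0,0,0,0]'
python3 -m jog '[0,0,-0.04,0,0,0, 0,0,0,0,0,0, 0,0,0,0,0,0]'
```

```text
t: 10.15
eef_pos: [0.6228, -0.1427, 0.0715]
eef_rot: [3.141, -0.001, -0.004]
wrist_force: [-4.0, 2.3, 8.9]
finger_gap: 0.003
gripper_force: 4.7
t: 10.4
eef_pos: [0.6229, -0.1427, 0.0714]
eef_rot: [3.141, -0.002, -0.004]
wrist_force: [-6.3, 2.5, 17.0]
finger_gap: 0.005
gripper_force: 8.6
t: 10.65
eef_pos: [0.6231, -0.1428, 0.0712]
eef_rot: [3.14, -0.003, -0.004]
wrist_force: [-8.6, 3.9, 25.4]
finger_gap: 0.005
gripper_force: 12.4
```

It bottomed out at z ≈ 0.0714, the home height, with the force rising. I'll go up and clear, then check.

```bash
python3 -m jog '[0,0,0.1,0,0,0, 0,0,0.2,0,0,0, 0,0,0.5,0,0,0, 0,0,1,0,0,0, 0,0,1,0,0,0, -0.5,0.8,0,0,0,0, -0.5,0.8,0,0,0,0, -0.5,0.8,0,0,0,0, -0.5,0.8,0,0,0,0, -0.5,0.8,0,0,0,0, 0,0,0,0,0,0]'
python3 - <<'E'
from h import *
t=cv2.resize(eyes.get_image("top")[145:245,310:430],(400,333),interpolation=cv2.INTER_CUBIC)
s=cv2.resize(eyes.get_image("side")[240:340,320:440],(400,333),interpolation=cv2.INTER_CUBIC)
cv2.imwrite("pics/f.png",np.hstack([t,s])[:,:,::-1])
E
```

```text
t: 11.57
eef_pos: [0.5185, 0.0224, 0.1788]
eef_rot: [-3.139, 0.003, -0.001]
wrist_force: [-0.4, -0.0, -0.6]
finger_gap: 0.007
gripper_force: 0.0
```

View pics/f.png

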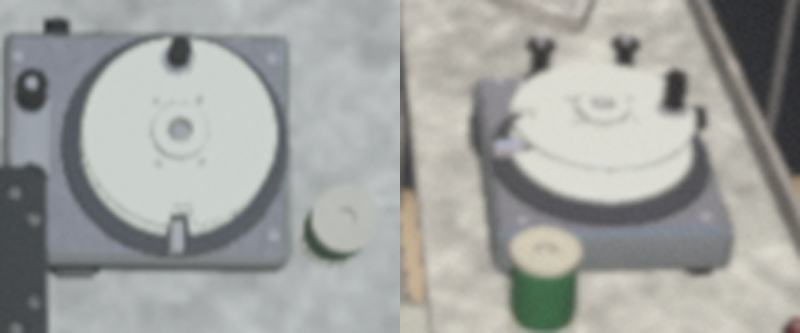

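The reel sits low on the platter with the dog in its notch (left image, (177,232)). The thread spool stands where it was, and the arm is clear.

```bash
python3 -c "
from cell import env
print(env.close_job())"
```

```text
the job is handed in; nothing more can be done
None
```

The reel is turned so its notch is over the dog and pressed fully home: it stopped at hub height 71.4 mm with the force rising, and the last pictures show the dog in the notch. The arm is clear, and the job was handed in at about 12 s; no verdict came back.

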